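Close the loaded crystal desiccator

ROBOT

A 6-joint arm with a two-finger parallel gripper is mounted at the origin on the work surface. World frame = base frame: x ahead of the robot, y to its left, z up, the work surface at z = 0. Lengths are in m, angles in rad, forces in N, time in s.
With the tool pointing down it reaches from about 0.4 to 0.925 m from the base axis. Payload 3.4 kg.
Tool frame: the origin (TCP) lies between the finger pads; the fingertips stand 11 mm ahead of it and the grasp point (between the pads) lies 8 mm behind it (finger_overhang is the z of the fingertips in the tool frame, in m); z points along the fingers, y is the direction in which the jaws open and shut (so a half turn about z gives the same grasp; the last joint's range is limited). The gripper opens to 85 mm and grips with 20 to 120 N. Pads are 22 mm wide; open, the fingers measure 114 mm over their backs; the gripper's body (76 mm by 85 mm) begins 54 mm behind the grasp point. The pads swing forward as they close: fully open they stand 13 mm farther back than shut.
Start: joints at [1.115, 0.307, 1.506, -0, 1.328, -0.073], TCP at [0.215, 0.533, 0.242] pointing down, gripper open.
Joint ranges: [-3.12, 3.12], [-1.05, 2.28], [0.14, 2.33], [-1.42, 4.57], [0.1, 2.73], [-2.68, 2.68]. Speed limits (rad/s): [2.57, 2.57, 3.14, 3.14, 3.14, 3.14].

INTERFACE

Orientations are given as a unit quaternion [w, x, y, z].
In Python, from rig import reach, line_to, movej, let_go, gripper_close, dwell, ik, capture, Unreachable, close_job, get_clock, get_joints, get_qvel, get_tau, get_eef_pos, get_tool_rot, get_force, get_moment, get_gripper_width, finger_overhang gives the robot as it stands. Calls block until the motion is done:
- reach(position, orientation): joint-space move of the TCP to a pose.
- line_to(position, frame=None, velocity=0.15): straight line of the TCP; frame=None keeps the orientation; velocity is the mean speed in m/s.
- movej(angles): joint-space move.
- let_go() and gripper_close(grip_force=None): open the fingers fully, or close them until they stop; grip_force is the grip in N (None keeps the last).
- dwell(seconds).
- ik(position, orientation): joint angles nearest the present ones, or None.
- capture(name): name is "side" or "top" or "wrist"; returns a dict with "image" (400x640x3 uint8, blue, green, red), "fovy" (degrees; the focal length in pixels is half the picture's height over the tangent of half this angle, whatever the lens; pixels are square), "cx", "cy" (the principal point, pixels), "rvec" (rotation vector, rad) and "tvec" (3), from world to camera coordinates, as OpenCV has them; the wrist camera has in their place "mount" (4x4, takes a point from camera to tool coordinates, whose origin is the TCP and whose axes are the flange's). Camera axes: x right, y down, z forward; pixel columns grow to the right and rows downward; lengths in m; the calibration is good to about 2 mm. A picture is of the moment at which its call begins: read the wrist's pose just before it. There is no depth.
A pose or a line that the arm cannot do raises Unreachable and nothing moves.
- close_job(): hands the job in, once; it reports no verdict.
Readings, each from a call of its own:
- get_clock(): time.
- get_joints(): joint angles.
- get_qvel(): joint speeds.
- get_tau(): joint torques, N m.
- get_eef_pos(): TCP position.
- get_tool_rot(): TCP orientation.
- get_force(): force on the tool from outside, world axes, zero at the start.
- get_moment(): the same for the moment, N m.
- get_gripper_width(): finger opening in m.
Only numpy, scipy, OpenCV 4.12 (cv2) and the standard library are available. Lean on these libraries where they do the work, as an engineer would, in place of code of your own. Each camera call takes 0.05 s, during which the arm holds its last target.

TASK

The crystals have been loaded: close the desiccator bowl that holds them by setting the blue lid on it, right way up and fully seated on the rim, and let go. Lower the lid gently rather than dropping it, leave the empty bowl open, and do not knock over the brown bottle.

Things in the scene. Friction and masses are not known exactly. Their poses are not given: they have to be found in the camera images.
- lid_center (a point): The only lid: blue, round, 132 mm across, 64 mm high, about 0.35 kg, right way up. Point: on its axis, half-way up (32 mm), z up. Black round knob 26 mm thick, from 5 mm below to 32 mm above the point: grasp it about 18 mm above. Flat rim underside 18 mm below the point; under it a tapered plug 14 mm deep (104 to 84 mm across). Seated, the point is 18 mm above the centre of the bowl's mouth.
- loaded_bowl_rim (a point): The loaded bowl: white, round, fixed to the bench, 132 mm across at the rim, 70 mm high, wall 10 mm, mouth 112 mm across, with five coloured crystals on a grey tray inside (some 20 mm below the rim). Point: centre of the mouth, level with the top of the rim, z up. The lid's tapered plug centres itself in the mouth.
- empty_bowl_rim (a point): The empty bowl, a bystander: same shape, size and colour, also fixed, but no crystals on its grey tray, only a ring of eight dark holes. Point: centre of its mouth, level with the top of the rim, z up.
- reagent_center (a point): A loose brown glass bottle with a white cap, 54 mm in diameter and 110 mm high, 0.25 kg, standing upright at the far side; not needed. This point is on its axis, half-way up; z axis up.
Things that resemble listed ones, but are neither listed nor needed, are in the scene too. There is more than one size of the part that bears lid_center; the job needs the middle-sized.

How it is judged:
By the outcome, as a careful person would: the job done as asked, in the order asked, and still so for the second after the job is handed in, with the robot touching nothing.
It also fails if it takes over 38 s, if anything falls off the work surface, if the arm or the gripper's body presses on something with over 40 N, if the wrist force passes 120 N, or if a joint passes its speed limit or range.

## Working session

There is one attempt and no reset: what is moved stays moved. The work goes in short steps, each a Python script; the robot and the scene stay as the last script left them, time stands still between calls to the robot, and variables do not carry over. Pictures are saved under pics/ and viewed, and the job is handed in when it is done.

```bash
mkdir -p pics; ls; python3 - <<'E'
from rig import *
import cv2
print(get_clock(), get_eef_pos(), get_tool_rot(), finger_overhang, get_gripper_width())
for n in ["side","top","wrist"]:
    c=capture(n); cv2.imwrite(f"pics/{n}0.png",c["image"])
    print(n,{k:v for k,v in c.items() if k!="image"})
E
```

```text
pics
0.0 [0.21447628 0.5327705  0.24138072] [-2.88963885e-04  1.90239518e-01  9.81737168e-01 -9.87667253e-04] 0.011 0.08563718760804782
side {'fovy': 51.9774895023955, 'cx': 325.17956961501, 'cy': 201.3868759579808, 'rvec': array([ 2.142086  , -0.04370438,  0.00558052]), 'tvec': array([-0.49783832,  0.11427331,  0.9682025 ])}
top {'fovy': 52.34241497577783, 'cx': 325.5404021341972, 'cy': 202.91830872319449, 'rvec': array([ 2.13355881, -2.19636429,  0.11899219]), 'tvec': array([0.08080031, 0.48286497, 0.99601432])}
wrist {'fovy': 66.00711219496394, 'cx': 319.10937321538887, 'cy': 202.17630408433726, 'mount': array([[-1.42957090e-04, -9.58348993e-01, -2.85599698e-01,
         7.29088147e-02],
       [ 9.99999358e-01,  1.83972098e-04, -1.11788099e-03,
        -4.36209725e-04],
       [ 1.12386250e-03, -2.85599675e-01,  9.58348351e-01,
        -1.31478340e-01],
       [ 0.00000000e+00,  0.00000000e+00,  0.00000000e+00,
         1.00000000e+00]])}
```

View pics/side0.png

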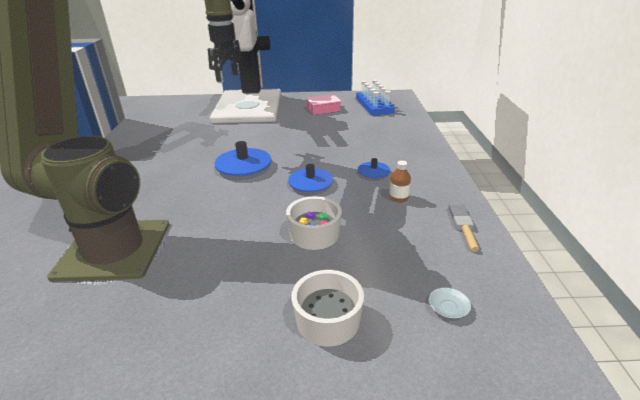

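View pics/top0.png

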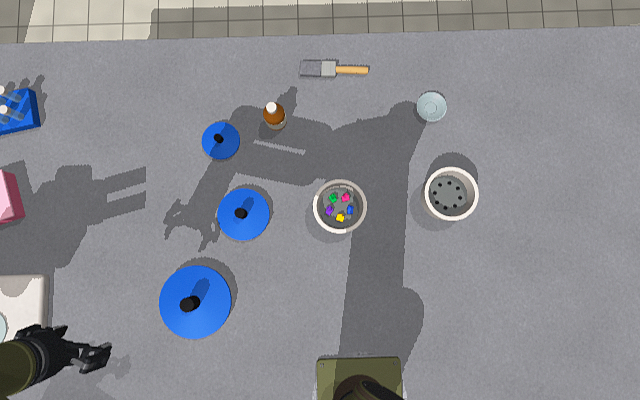

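View pics/wrist0.png

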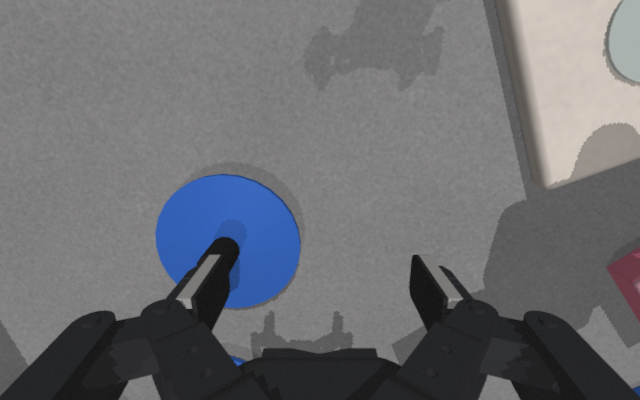

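The side and top views agree. There are three blue lids. The middle-sized one is at about top (243,214) and side (311,180). The loaded bowl, with coloured crystals, is at about top (340,206) and side (315,222). The empty bowl is at top (451,194), and the bottle stands near top (274,113). Next I'll measure positions.

```bash
cat > h.py <<'E'
import numpy as np, cv2
from scipy.optimize import least_squares
def K(c):
    f=c["image"].shape[0]/2/np.tan(np.radians(c["fovy"])/2)
    return np.array([[f,0,c["cx"]],[0,f,c["cy"]],[0,0,1.]])
def proj(c,P):
    return cv2.projectPoints(np.asarray(P,float).reshape(-1,3),c["rvec"],c["tvec"],K(c),None)[0].reshape(-1,2)
def back(c,uv,z):
    R=cv2.Rodrigues(c["rvec"])[0]; o=-R.T@c["tvec"]
    d=(R.T@np.linalg.inv(K(c))@np.c_[np.atleast_2d(uv),np.ones(len(np.atleast_2d(uv)))].T).T
    return o+d*((z-o[2])/d[:,2])[:,None]
def circ(x,y,z,r,n=120):
    t=np.linspace(0,2*np.pi,n,endpoint=False); return np.c_[x+r*np.cos(t),y+r*np.sin(t),np.full(n,z)]
def comp(mask,seed):
    n,l,s,ce=cv2.connectedComponentsWithStats(mask.astype(np.uint8))
    ys,xs=np.nonzero(l); i=np.argmin((xs-seed[0])**2+(ys-seed[1])**2); return l==l[ys[i],xs[i]]
def outline(m):
    cs=cv2.findContours(m.astype(np.uint8),cv2.RETR_EXTERNAL,cv2.CHAIN_APPROX_NONE)[0]
    return max(cs,key=cv2.contourArea).reshape(-1,2).astype(float)
E
python3 - <<'E'
from h import *
from rig import capture
C={n:capture(n) for n in["side","top"]}
seeds={"lid":{"side":(311,183),"top":(250,220)},"big":{"side":(243,165),"top":(205,315)},"small":{"side":(374,172),"top":(225,150)}}
for l in seeds:
  for n,c in C.items():
    b,g,r=[c["image"][...,i].astype(int) for i in range(3)]
    m=comp((b>90)&(b-r>60)&(b-g>30),seeds[l][n]); o=outline(m)
    o=cv2.convexHull(o.astype(np.float32)).reshape(-1,2)
    (e,ax,an)=cv2.fitEllipse(outline(m).astype(np.float32))
    for z in (0.014,0.02):
      P=back(c,o,z); (cc,rr)=cv2.minEnclosingCircle(P[:,:2].astype(np.float32))
      print(l,n,z,np.round(e,1),np.round(cc,4),round(rr,4), "knobtop?")
# bowls
for name,s in {"loaded":{"side":(315,222),"top":(340,206)},"empty":{"side":(328,300),"top":(451,194)}}.items():
  for n,c in C.items():
    im=c["image"].astype(int); mx=im.max(2);mn=im.min(2)
    m=comp((mn>150)&(mx-mn<45)&(np.hypot(*(np.indices(mn.shape)[::-1]-np.array(s)[:,None,None]))<50),(s[0],s[1]-25 if n=="side" else s[1]-26))
    o=outline(m)
    cv2.imwrite(f"pics/m_{name}_{n}.png",m*np.uint8(255))
    P=back(c,o,0.07); (cc,rr)=cv2.minEnclosingCircle(P[:,:2].astype(np.float32))
    # inner hole
    cs,h=cv2.findContours(m.astype(np.uint8),cv2.RETR_CCOMP,cv2.CHAIN_APPROX_NONE)
    holes=[cs[i].reshape(-1,2) for i in range(len(cs)) if h[0][i][3]>=0]
    if holes:
      q=max(holes,key=len).astype(float); Q=back(c,q,0.07); f=cv2.fitEllipse(Q[:,:2].astype(np.float32)*1000)
    else: f=None
    print(name,n,np.round(cc,4),round(rr,4),f)
E
```

```text
lid side 0.014 [310. 180.] [0.4627 0.2872] 0.071 knobtop?
lid side 0.02 [310. 180.] [0.4629 0.2766] 0.0703 knobtop?
lid top 0.014 [242.8 214. ] [0.4646 0.2774] 0.067 knobtop?
lid top 0.02 [242.8 214. ] [0.464  0.2761] 0.0666 knobtop?
big side 0.014 [242.4 162. ] [0.2458 0.4183] 0.0975 knobtop?
big side 0.02 [242.4 162. ] [0.2482 0.4064] 0.0966 knobtop?
big top 0.014 [194.5 301.7] [0.2502 0.398 ] 0.0902 knobtop?
big top 0.02 [194.5 301.7] [0.251  0.3961] 0.0897 knobtop?
small side 0.014 [373.7 169.6] [0.6583 0.3374] 0.0528 knobtop?
small side 0.02 [373.7 169.6] [0.6565 0.3263] 0.0523 knobtop?
small top 0.014 [220.3 140.2] [0.6578 0.3344] 0.05 knobtop?
small top 0.02 [220.3 140.2] [0.6561 0.3329] 0.0497 knobtop?Traceback (most recent call last):
  File "<stdin>", line 18, in <module>
IndexError: too many indices for array: array is 0-dimensional, but 1 were indexed
```

The lid comes out at a 66.5–70 mm radius, so it is the right size, at about (0.464, 0.276). The bowl mask code had a bug, which I'll fix.

```bash
python3 - <<'E'
from h import *
from rig import capture
C={n:capture(n) for n in["side","top"]}
for name,s in {"loaded":{"side":(315,222),"top":(340,206)},"empty":{"side":(328,300),"top":(451,194)}}.items():
  for n,c in C.items():
    im=c["image"].astype(int); mx=im.max(2);mn=im.min(2)
    yy,xx=np.indices(mn.shape); d=np.hypot(xx-s[n][0],yy-s[n][1])
    m=comp((mn>150)&(mx-mn<45)&(d<50),(s[n][0],s[n][1]-22))
    cv2.imwrite(f"pics/m_{name}_{n}.png",m*np.uint8(255))
    o=outline(m)
    P=back(c,cv2.convexHull(o.astype(np.float32)).reshape(-1,2),0.07); (cc,rr)=cv2.minEnclosingCircle(P[:,:2].astype(np.float32))
    cs,h=cv2.findContours(m.astype(np.uint8),cv2.RETR_CCOMP,cv2.CHAIN_APPROX_NONE)
    holes=[cs[i].reshape(-1,2) for i in range(len(cs)) if h[0][i][3]>=0]
    f=None
    if holes:
      Q=back(c,max(holes,key=len).astype(float),0.07); f=np.round(np.r_[Q[:,:2].min(0),Q[:,:2].max(0)],4)
    print(name,n,np.round(cc,4),round(rr,4),f,np.round(np.r_[P[:,:2].min(0),P[:,:2].max(0)],4))
# knob tops
for n,s in {"side":(310,172),"top":(241,213)}.items():
    c=C[n]; im=c["image"].astype(int); yy,xx=np.indices(im.shape[:2])
    m=comp((im.max(2)<70)&(np.hypot(xx-s[0],yy-s[1])<16),s); o=outline(m); x,y,w,h=cv2.boundingRect(o.astype(np.int32)); print(n,x,y,w,h,m.sum())
    print(proj(c,[[.464,.276,.064],[.464,.276,.027]]).round(1))
b=C["top"]; v=b["image"].copy()
for P in (circ(.464,.276,.02,.066),circ(.464,.276,.064,.013)):
    cv2.polylines(v,[proj(b,P).round().astype(np.int32)],True,(0,255,255),1)
w=C["side"]["image"].copy()
for P in (circ(.464,.276,.02,.066),circ(.464,.276,.064,.013)):
    cv2.polylines(w,[proj(C["side"],P).round().astype(np.int32)],True,(0,255,255),1)
cv2.imwrite("pics/ov1.png",np.hstack([cv2.resize(v[160:260,190:390],None,fx=2,fy=2),cv2.resize(w[140:240,240:440],None,fx=2,fy=2)]))
E
```

```text
loaded side [0.4726 0.0511] 0.1571 [ 0.4167 -0.0221  0.5195  0.059 ] [ 0.3609 -0.1059  0.5566  0.1955]
loaded top [0.4718 0.0328] 0.0667 [ 0.4162 -0.0253  0.5305  0.0903] [ 0.4068 -0.0306  0.5378  0.0976]
empty side [ 0.4921 -0.2563] 0.0971 [ 0.4384 -0.2911  0.5428 -0.2121] [ 0.4069 -0.3524  0.5858 -0.168 ]
empty top [ 0.4929 -0.2396] 0.069 [ 0.4394 -0.2943  0.5475 -0.1785] [ 0.4299 -0.3075  0.5595 -0.1714]
side 306 164 8 14 82
[[309.7 165.7]
 [310.2 177. ]]
top 235 208 12 11 97
[[239.1 212.4]
 [242.3 213.6]]
```

View pics/ov1.png

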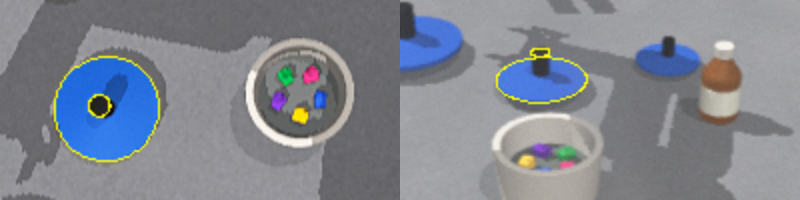

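View pics/m_loaded_top.png

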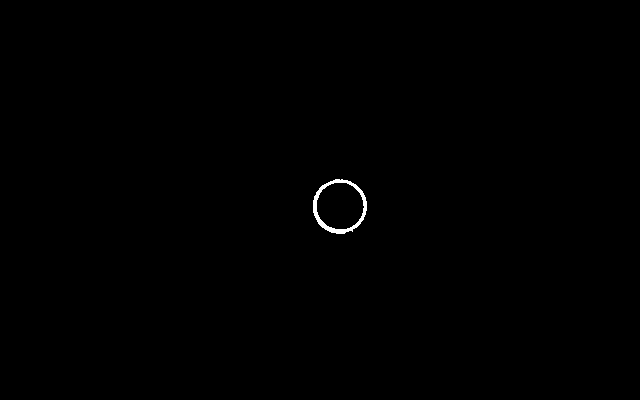

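```bash
python3 - <<'E'
from h import *
from rig import *
a=2.1; q=[0,np.cos(a/2),np.sin(a/2),0]
L=[.464,.276]; B=[.472,.033]
for p in ([*L,.2],[*L,.042],[*L,.16],[*B,.16],[*B,.098]): print(np.round(ik(p,q),2))
reach([*L,.2],q)
p=get_eef_pos(); r=get_tool_rot(); c=capture("wrist")
print(p,r,get_clock())
# project
w,x,y,z=r
from scipy.spatial.transform import Rotation as Ro
T=np.eye(4); T[:3,:3]=Ro.from_quat([x,y,z,w]).as_matrix(); T[:3,3]=p
W=np.linalg.inv(T@c["mount"]); c["rvec"]=cv2.Rodrigues(W[:3,:3])[0]; c["tvec"]=W[:3,3]
v=c["image"].copy()
for P in (circ(*L,.02,.066),circ(*L,.064,.013)):
    cv2.polylines(v,[proj(c,P).round().astype(np.int32)],True,(0,255,255),1)
cv2.imwrite("pics/w1.png",v)
E
```

```text
[ 0.46  0.29  1.64 -0.    1.21 -0.07]
[ 0.46  0.49  1.82 -0.    0.83 -0.07]
[ 0.46  0.34  1.69 -0.    1.11 -0.07]
[-0.02  0.25  1.83 -0.    1.06 -0.55]
[-0.02  0.34  1.91 -0.    0.9  -0.55]
[0.4637433  0.27683783 0.20023137] [-1.28786969e-04  4.97155945e-01  8.67661107e-01  3.90260927e-04] 1.75
```

View pics/w1.png

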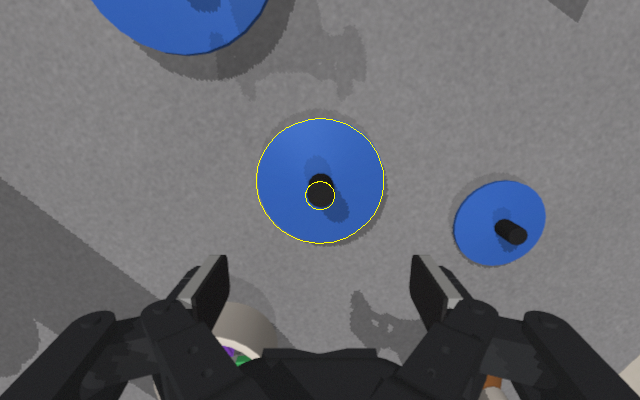

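In the wrist view the model outlines for the lid rim, centred near (320,180), and the knob top at (320,195) fit to within a pixel or two. It's the middle lid, with the larger one at top left and the smaller at right. I'll descend and grasp it.

```bash
python3 - <<'E'
from h import *
from rig import *
L=[.464,.276]
line_to([*L,.042],velocity=.12)
print(get_eef_pos(),np.round(get_force(),2))
gripper_close(60)
print("w",get_gripper_width(),np.round(get_force(),2))
line_to([*L,.062],velocity=.05)
print(get_eef_pos(),"w",get_gripper_width(),np.round(get_force(),2))
line_to([*L,.17],velocity=.12)
print(get_eef_pos(),"w",get_gripper_width(),np.round(get_force(),2),np.round(get_moment(),3))
for n in("side","wrist","top"): cv2.imwrite(f"pics/g_{n}.png",capture(n)["image"])
print(get_clock())
E
```

```text
[0.4645292  0.27627615 0.04262584] [-0.24  0.54  0.13]
w 0.024212336183754717 [-0.28  0.74  5.18]
[0.46397679 0.27602151 0.06217408] w 0.0247000889946555 [-0.97 -0.1  -3.9 ]
[0.46327492 0.27564792 0.16918453] w 0.02424912261157319 [-0.62  0.35 -5.17] [-0.027  0.018  0.012]
5.55
```

View pics/g_side.png

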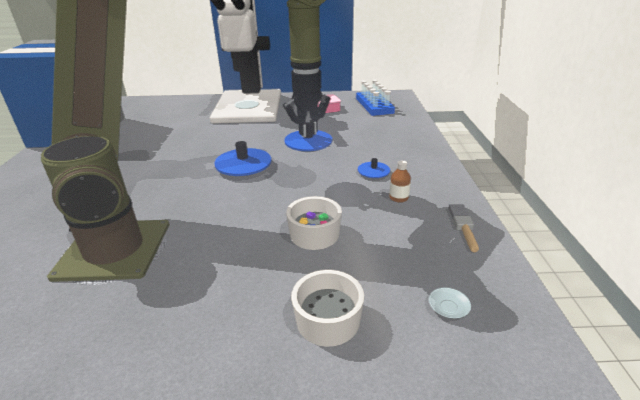

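View pics/g_wrist.png

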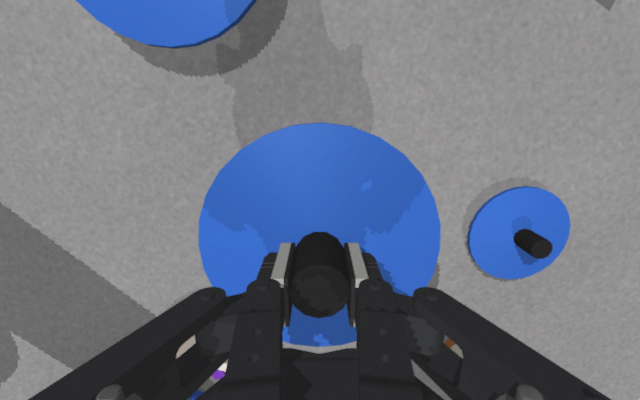

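The side and wrist views show the lid level, with the knob between the pads, and the small lid and bottle undisturbed. I'll carry it over the loaded bowl and lower it with force checks.

```bash
python3 - <<'E'
from h import *
from rig import *
B=[.472,.033]
line_to([*B,.17],velocity=.14)
line_to([*B,.118],velocity=.1)
dwell(.2); f0=np.array(get_force()); print(get_eef_pos(),"f0",np.round(f0,2))
z=.118
while z>.094:
    z-=.002 if z>.1025 else .001
    line_to([*B,z],velocity=.02); dwell(.08)
    f=np.array(get_force())-f0; p=get_eef_pos()
    print(round(z,4),np.round(p,4),np.round(f,1))
    if f[2]>6 or np.linalg.norm(f)>12: break
print(get_clock(),get_gripper_width())
for n in("side","wrist","top"): cv2.imwrite(f"pics/p_{n}.png",capture(n)["image"])
E
```

```text
[0.47271815 0.03303708 0.11874445] f0 [-0.01  0.75 -3.42]
0.116 [0.472  0.033  0.1161] [-0.6 -1.9 -0.6]
0.114 [0.472  0.033  0.1139] [ 0.6 -0.2  0.1]
0.112 [0.472  0.033  0.1119] [ 0.7 -0.3 -0.4]
0.11 [0.472 0.033 0.11 ] [ 0.  -1.  -0.4]
0.108 [0.4719 0.033  0.1079] [ 0.8 -0.7 -0.2]
0.106 [0.4719 0.033  0.1059] [ 0.2 -0.6 -0.3]
0.104 [0.4719 0.033  0.1039] [ 0.7 -0.9 -1. ]
0.102 [0.4719 0.033  0.1019] [-0.3 -1.9 -0.2]
0.101 [0.472 0.033 0.101] [-0.1 -1.3  0.5]
0.1 [0.472 0.033 0.1  ] [-0.8 -1.  -0.7]
0.099 [0.4722 0.033  0.0993] [-1.3 -0.7  6.1]
11.9667 0.024386060931197325
```

```bash
python3 - <<'E'
import cv2,numpy as np
a=cv2.imread("pics/p_side.png")[130:280,220:420];b=cv2.imread("pics/p_top.png")[130:280,240:440]
cv2.imwrite("pics/p_zoom.png",np.hstack([cv2.resize(x,None,fx=2,fy=2,interpolation=cv2.INTER_CUBIC) for x in(a,b)]))
E
```

```text
(no output)
```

View pics/p_zoom.png

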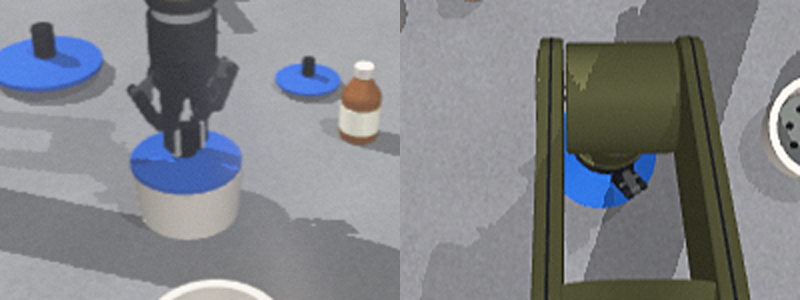

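The lid is on the bowl. Contact came at 99.3 mm, against about 98.6 mm expected when seated. I'll press slightly further, then release.

```bash
python3 - <<'E'
from h import *
from rig import *
B=[.472,.033]
for z in (.0982,.0975):
    line_to([*B,z],velocity=.02); dwell(.1); f=get_force(); print(np.round(get_eef_pos(),4),np.round(f,1))
    if f[2]>10: break
let_go(); dwell(.2); print("open",get_gripper_width(),np.round(get_eef_pos(),4),np.round(get_force(),1))
line_to([*B,.2],velocity=.1)
p=get_eef_pos(); r=get_tool_rot(); c=capture("wrist"); cv2.imwrite("pics/r_wristraw.png",c["image"])
from scipy.spatial.transform import Rotation as Ro
T=np.eye(4); T[:3,:3]=Ro.from_quat([*r[1:],r[0]]).as_matrix(); T[:3,3]=p
W=np.linalg.inv(T@c["mount"]); c["rvec"]=cv2.Rodrigues(W[:3,:3])[0]; c["tvec"]=W[:3,3]
v=c["image"].copy()
for P in (circ(*B,.076,.066),circ(*B,.12,.013)): cv2.polylines(v,[proj(c,P).round().astype(np.int32)],True,(0,255,255),1)
cv2.imwrite("pics/r_wrist.png",v)
reach([.35,.35,.3],r)
C={n:capture(n) for n in("side","top")}
for n,c in C.items(): cv2.imwrite(f"pics/r_{n}raw.png",c["image"])
vs=[]
for n,(y,x) in {"side":(150,220),"top":(130,240)}.items():
    c=C[n]; v=cv2.resize(c["image"][y:y+150,x:x+200],None,fx=2,fy=2,interpolation=cv2.INTER_CUBIC)
    b,g,r_=[c["image"][...,i].astype(int) for i in range(3)]
    m=comp((b>90)&(b-r_>60)&(b-g>30),(315,215) if n=="side" else (345,212)); o=outline(m)
    for z in(.076,):
        P=back(c,cv2.convexHull(o.astype(np.float32)).reshape(-1,2),z); print(n,z,cv2.minEnclosingCircle(P[:,:2].astype(np.float32)))
    vs.append(v)
cv2.imwrite("pics/r_zoom.png",np.hstack(vs)); print(get_clock())
E
```

```text
[0.4722 0.033  0.0993] [-3.4  0.1 10.9]
open 0.08547661531970965 [0.472  0.033  0.0982] [-0.4  0.7 -0.2]
side 0.076 ((0.4699137806892395, 0.03356880322098732), 0.06969037652015686)
top 0.076 ((0.4709523916244507, 0.032262884080410004), 0.06674374639987946)
15.9333
```

View pics/r_zoom.png

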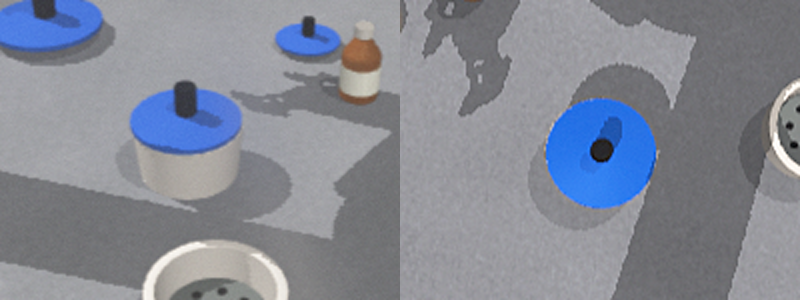

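View pics/r_wrist.png

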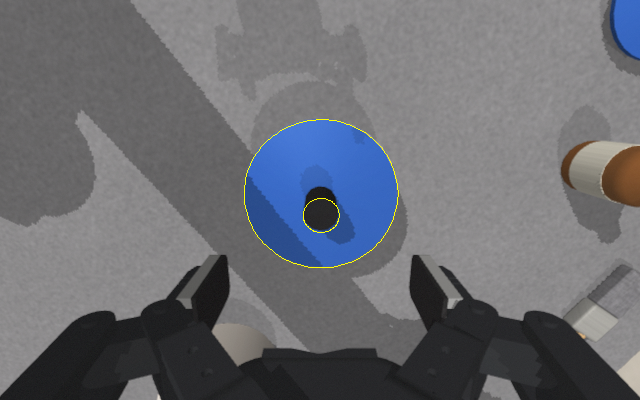

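After release the rim outline, centred near wrist (321,194), and the knob circle drawn for a seated lid both coincide with the image. In the side view the lid is level with no gap, and the bottle stands upright. The empty bowl is still open and the gripper is clear, so I'm handing in.

```bash
python3 -c "
from rig import *
close_job(); print(get_clock())"
```

```text
the job is handed in; nothing more can be done
the job is handed in; nothing more can be done
```

The middle-sized blue lid is seated right way up on the loaded bowl, and I handed the job in. I lowered it in 1–2 mm steps, pressed down with about 11 N, then opened the gripper and moved the arm away. The clock was at about 16 s of the 38 s allowed.

- **Seating:** With the gripper clear, the wrist picture matched the outline expected for a seated lid to within about 1 px. The lid's centre came out within about 2–3 mm of the bowl's in all views. The side view shows it level with no gap.
- **Surroundings:** The brown bottle is upright and the empty bowl is still open.
- **Small disagreement:** While lowering, the lid touched and stopped about 0.7 mm above the predicted seated height. That is within the calibration error, and pressing moved it no further.

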